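Line up the mixing containers by height

ROBOT

A 6-joint arm with a two-finger parallel gripper is mounted at the origin on a cart in front of the work surface, level with it; the furniture and walls round the work are solid. World frame = base frame: x ahead of the robot, y to its left, z up, the work surface at z = 0. Lengths are in m, angles in rad, forces in N, time in s.
With the tool pointing down it reaches from about 0.3 to 0.875 m from the base axis. Payload 4.2 kg.
Tool frame: the origin (TCP) lies at the centre of the arm's flange, where the gripper is bolted on; the fingertips stand 173 mm ahead of it and the grasp point (between the pads) lies 155 mm ahead of it (robot.grip_depth is the distance from the TCP to the grasp point, in m); z points along the fingers, y is the line along which they close (so a half turn about z gives the same grasp; the last joint's range is limited). The gripper opens to 85 mm and grips with 20 to 120 N. Pads are 22 mm wide; open, the fingers measure 114 mm over their backs; the gripper's body (76 mm by 85 mm) begins 54 mm behind the grasp point. The pads swing forward as they close: fully open they stand 13 mm farther back than shut.
Start: joints at [-1.272, 0.32, 1.565, -0, 1.257, -0.02], TCP at [0.18, -0.546, 0.405] pointing down, gripper open.
Joint ranges: [-3.11, 3.11], [-0.84, 2.01], [0.21, 2.61], [-1.34, 4.49], [0.05, 2.63], [-2.56, 2.56]. Speed limits (rad/s): [2.57, 2.57, 3.14, 3.14, 3.14, 3.14].

INTERFACE

Orientations are given as a unit quaternion [x, y, z, w].
In Python, from plant import telemetry, get_image, camera_params, robot, nets gives the robot as it stands. The module is installed in compiled form; this text tells all that it offers.
- The arm moves only by the tool carry_out, never from a script. Its argument "deltas" is a list of rows, each a list of 6 numbers: the shift along the tool's x, y, z as a fraction of full scale, then the turn, a rotation vector about the tool's x, y, z as a fraction of full scale. A call has 1 to 5 rows; each row is the pose to reach, as a shift and turn from the pose commanded when the call began, along the tool's axes at that moment; what a row does not reach only later rows make up. Full scale, the value 1, is 1000 mm for a shift and 45 degrees for a turn. A row lasts 1/12 s, in which the tool goes at most 41.7 mm and 7.16 degrees, less where a joint would pass 70% of its speed; a pose out of reach is approached as far as the arm can. A call with a number of a shift or a turn outside -1 to 1 is refused whole. A call with a gripper value outside its range is refused whole. "gripper" is the closure, from -1 (fully open) to 1 (shut), set as the call begins (left out, the last holds). The fingers move at their own pace and stop on an object; "squeeze" is the grip in N (left out, the last holds). Time passes only in rows, so rows that repeat a pose let the fingers close. It gives the time, the measured TCP pose, the force, the opening and the grip force at its end, in the units of the state.
- telemetry.observe(): the state, without advancing time (a new reading comes with each control period).
- get_image(name): name is "scene" or "top"; returns the picture (480x640x3 uint8, red, green, blue); there is no depth.
- camera_params(name): a dict with "mtx" (3x3 intrinsics, pixels), "rvec" (rotation vector, rad) and "tvec" (3), from world to camera coordinates, as OpenCV has them. Camera axes: x right, y down, z forward; pixel columns grow to the right and rows downward; lengths in m; the calibration is good to about 2 mm. A picture is of the moment at which its call begins. camera_params takes no time and is no camera call.
- robot.hand_in(): hands the job in; it is judged then, once.
Trained networks look in the newest picture that a camera, given by its name, has taken for a name from the list of things; names that differ only in an ending like _2 or _b are one class to them, and where a whole thing is asked for, a point or a joint stands for the part that bears it (a point fixed in the world has none). Each returns a list of dicts, best first, with "confidence" (0 to 1); they miss things now and then, are a little off and sometimes report something else, mostly with a low value. They report only what shows in the picture. A call takes as long as a camera call. They do not tell look-alikes from the thing itself.
- nets.spot_in(query, camera): "centre" ([x, y, z] in m, in world coordinates, good to about 4 mm: the middle of the surface that is visible of it).
- nets.landmark_of(query, camera): "centre" ([x, y, z] in m, in world coordinates, good to about 4 mm: a listed point, or the origin of a listed thing).
The state is a dict: "clock": time; "joint_pos": joint angles; "qvel": joint speeds; "joint_efforts": joint torques, N m; "ee_pos": TCP position; "tcp_rot": TCP orientation; "force": force on the tool from outside, world axes, zero at the start; "torque": the same for the moment, N m; "width": finger opening in m; "grip_force": force on a finger pad.
Only numpy, scipy, OpenCV 4.12 (cv2) and the standard library are available. Lean on these libraries where they do the work, as an engineer would, in place of code of your own. Each camera call takes 0.05 s, during which the arm holds its last target. There are 200 camera calls.

TASK

Line up the four containers in order of height on the four round rubber pads of the wooden board: the tallest (the brown dropper bottle) on the pad nearest the mixing bowl, then the wide brown jar with the white lid, then the small jar with the blue lid, and the white porcelain dish, the shortest, on the pad farthest from the bowl. Stand each one upright in the middle of its pad, and do not move the white plaster jaw model that stands among them.

Things in the scene. Friction and masses are not known exactly. Their poses are not given: they have to be found in the camera images.
- dropper_mid (a point): slim brown dropper bottle with a black rubber bulb on top, the tallest of the four, 102 mm tall; round body 33 mm in diameter up to 70 mm height, above it a 24 mm collar and the narrow 13 mm bulb. About 0.07 kg. The point is on its axis, half-way up; its z axis points up.
- wide_jar_mid (a point): brown round screw jar with a white lid, the second tallest, 88 mm tall, 64 mm in diameter. About 0.2 kg. The point is on its axis, half-way up; its z axis points up.
- small_jar_mid (a point): small white round screw jar with a blue lid, the third tallest, 62 mm tall, 48 mm in diameter. About 0.1 kg. The point is on its axis, half-way up; its z axis points up.
- dish_mid (a point): small white porcelain mixing dish, a plain round cup without handle, the shortest, 36 mm tall, open at the top, 48 mm in diameter at the rim, a little narrower at the foot. About 0.06 kg. The point is on its axis, half-way up; its z axis points up.
- cast: loose white plaster jaw model on a pale round base, 66 x 70 mm and 47 mm tall, standing among the containers; it is to be left alone. Origin at the centre of its underside.
- pad_1: fixed flat dark rubber pad, 70 mm in diameter, one of four alike that lie in a straight row, 85 mm from centre to centre, on a wooden board (90 x 345 mm, 8 mm thick). An end pad, next to pad_2. Origin at the centre of its underside; its top is 3 mm above that, 11 mm above the bench.
- pad_2: fixed flat dark rubber pad, 70 mm in diameter, one of four alike that lie in a straight row, 85 mm from centre to centre, on a wooden board (90 x 345 mm, 8 mm thick). An inner pad, between pad_1 and pad_3. Origin at the centre of its underside; its top is 3 mm above that, 11 mm above the bench.
- pad_3: fixed flat dark rubber pad, 70 mm in diameter, one of four alike that lie in a straight row, 85 mm from centre to centre, on a wooden board (90 x 345 mm, 8 mm thick). An inner pad, between pad_2 and pad_4. Origin at the centre of its underside; its top is 3 mm above that, 11 mm above the bench.
- pad_4: fixed flat dark rubber pad, 70 mm in diameter, one of four alike that lie in a straight row, 85 mm from centre to centre, on a wooden board (90 x 345 mm, 8 mm thick). The other end pad, next to pad_3. Origin at the centre of its underside; its top is 3 mm above that, 11 mm above the bench.
- mixing_bowl: fixed green rubber mixing bowl, 119 mm in diameter, 62 mm tall, standing beyond one end of the row of pads, in line with it, 125 mm from the centre of the end pad (at which end differs from start to start; a low grey block with burs, up to 71 mm tall, stands at the other end in the same way). Origin at the centre of its underside.
Not all that is in view belongs to the job. Leave any orange look-alike of the part that bears small_jar_mid alone. Leave any green look-alike of the part that bears dropper_mid alone.

How it is judged:
At the end, for the whole second after the job is handed in: The dropper bottle, brown jar, small jar and porcelain dish stand at rest, in this order from the bowl's end, each upright (within 0.1 rad) on its pad, its axis within 15 mm of the pad's centre and its height within 4 mm of resting on the pad (((horizontal distance between mixing_bowl and pad_1 below 0.2 m and horizontal distance between dropper_mid and pad_1 below 0.015 m and horizontal distance between wide_jar_mid and pad_2 below 0.015 m and horizontal distance between small_jar_mid and pad_3 below 0.015 m and horizontal distance between dish_mid and pad_4 below 0.015 m) or (horizontal distance between mixing_bowl and pad_4 below 0.2 m and horizontal distance between dropper_mid and pad_4 below 0.015 m and horizontal distance between wide_jar_mid and pad_3 below 0.015 m and horizontal distance between small_jar_mid and pad_2 below 0.015 m and horizontal distance between dish_mid and pad_1 below 0.015 m)) and angle between each of dropper_mid, wide_jar_mid, small_jar_mid, dish_mid's own z axis and vertical below 0.1 rad and height (world z) of dropper_mid between 0.058 and 0.066 m and linear speed of each of dropper, wide_jar, small_jar, dish below 0.02 m/s and height (world z) of wide_jar_mid between 0.051 and 0.059 m and height (world z) of small_jar_mid between 0.038 and 0.046 m and height (world z) of dish_mid between 0.025 and 0.033 m); the robot touches nothing.
It fails at once if the plaster jaw model is moved by more than 20 mm or tipped (distance of cast from where it was at the start of the episode above 0.02 m or angle between cast's own z axis and vertical above 0.3 rad).
It also fails if it takes over 101 s, if anything falls off the work surface, if the arm or the gripper's body presses on something with over 40 N, if the wrist force passes 120 N, or if a joint passes its speed limit or range.

## Working session

There is one attempt and no reset: what is moved stays moved. The work goes in short steps, Python scripts to look and compute and a tool call to move; the robot and the scene stay as the last step left them, time stands still between calls to the robot, and variables do not carry over. Pictures are saved under pics/ and viewed, at most 14 in all, crops included, and the job is handed in when it is done.

Besides the shell and the picture viewer there is one more tool, called after "Emit:" as name([rows], argument=value, ...), one row to a line, values as JSON. carry_out: Moves the arm, as the interface text tells. Its arguments: {"type":"object","properties":{"deltas":{"type":"array","items":{"type":"array","items":{"type":"number"}}},"gripper":{"type":"number"},"squeeze":{"type":"number"}},"required":["deltas"]}

```bash
mkdir -p pics; cat > h.py <<'E'
import numpy as np,cv2
from plant import telemetry,get_image,camera_params,robot,nets
from scipy.spatial.transform import Rotation as R
def save(cam,name,crop=None,s=1):
    im=get_image(cam)
    if crop: im=im[crop[1]:crop[3],crop[0]:crop[2]]
    im=cv2.resize(im,None,fx=s,fy=s,interpolation=cv2.INTER_CUBIC)
    cv2.imwrite('pics/'+name,im[:,:,::-1])
def proj(cam,p):
    c=camera_params(cam); return cv2.projectPoints(np.array([p],float),c['rvec'],c['tvec'],c['mtx'],None)[0].ravel()
def ray(cam,uv,z):
    c=camera_params(cam);M=cv2.Rodrigues(np.array(c['rvec']))[0];t=np.array(c['tvec']).ravel()
    d=M.T@np.linalg.inv(c['mtx'])@np.array([uv[0],uv[1],1]);o=-M.T@t
    return (o+d*(z-o[2])/d[2])
E
python3 - <<'E'
from h import *
s=telemetry.observe();print(s['ee_pos'],R.from_quat(s['tcp_rot']).as_matrix().round(3),s['clock'])
save('scene','s0.png');save('top','t0.png')
for cam in('top','scene'):
  for q in['dropper_mid','wide_jar_mid','small_jar_mid','dish_mid','cast','pad_1','mixing_bowl']:
    for r in nets.landmark_of(q,cam): print(cam,q,np.round(r['centre'],3),round(r['confidence'],2),proj(cam,r['centre']).round())
E
```

```text
[ 0.18017704 -0.54586476  0.40388823] [[ 0.95   0.313 -0.001]
 [ 0.313 -0.95   0.002]
 [ 0.    -0.002 -1.   ]] 0.0
top dropper_mid [ 0.659 -0.188  0.05 ] 0.73 [419. 218.]
top dropper_mid [ 0.739 -0.253  0.048] 0.66 [452. 179.]
top wide_jar_mid [ 0.57  -0.264  0.04 ] 0.64 [456. 265.]
top small_jar_mid [ 0.584 -0.127  0.03 ] 0.82 [386. 257.]
top small_jar_mid [ 0.671 -0.294  0.032] 0.78 [470. 214.]
top small_jar_mid [0.471 0.006 0.029] 0.7 [317. 313.]
top small_jar_mid [ 0.659 -0.185  0.055] 0.22 [418. 218.]
top dish_mid [ 0.5   -0.123  0.018] 0.82 [383. 300.]
top cast [0.43  0.156 0.005] 0.56 [241. 332.]
top pad_1 [0.669 0.069 0.009] 0.97 [287. 213.]
top pad_1 [0.509 0.271 0.012] 0.83 [183. 291.]
top pad_1 [0.562 0.204 0.009] 0.66 [218. 265.]
top pad_1 [0.621 0.144 0.01 ] 0.58 [250. 236.]
top mixing_bowl [ 0.749 -0.03  -0.002] 0.62 [337. 176.]
scene dropper_mid [ 0.744 -0.252  0.048] 0.81 [352. 159.]
scene dropper_mid [ 0.656 -0.188  0.051] 0.78 [362. 186.]
scene wide_jar_mid [ 0.573 -0.262  0.045] 0.7 [406. 188.]
scene wide_jar_mid [0.667 0.076 0.004] 0.61 [287. 255.]
scene small_jar_mid [0.465 0.007 0.033] 0.72 [371. 276.]
scene small_jar_mid [ 0.586 -0.121  0.033] 0.7 [366. 219.]
scene small_jar_mid [ 0.675 -0.296  0.033] 0.66 [382. 167.]
scene small_jar_mid [ 0.572 -0.262  0.043] 0.54 [406. 189.]
scene dish_mid [ 0.491 -0.124  0.017] 0.72 [397. 242.]
scene dish_mid [0.467 0.006 0.031] 0.6 [371. 275.]
scene cast [0.431 0.163 0.004] 0.94 [336. 336.]
scene pad_1 [0.564 0.21  0.006] 0.9 [277. 313.]
scene pad_1 [0.668 0.072 0.008] 0.67 [287. 253.]
scene pad_1 [0.507 0.27  0.007] 0.6 [275. 346.]
scene pad_1 [0.616 0.138 0.01 ] 0.59 [283. 280.]
scene mixing_bowl [ 0.749 -0.025 -0.001] 0.57 [292. 217.]
scene mixing_bowl [ 0.656 -0.189  0.054] 0.39 [362. 185.]
```

View pics/t0.png

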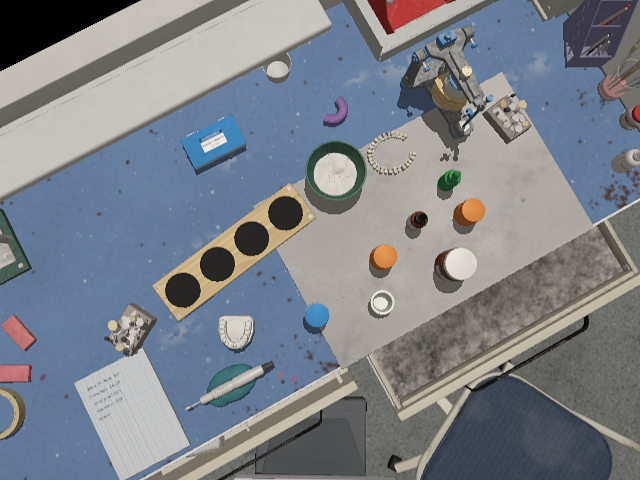

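View pics/s0.png

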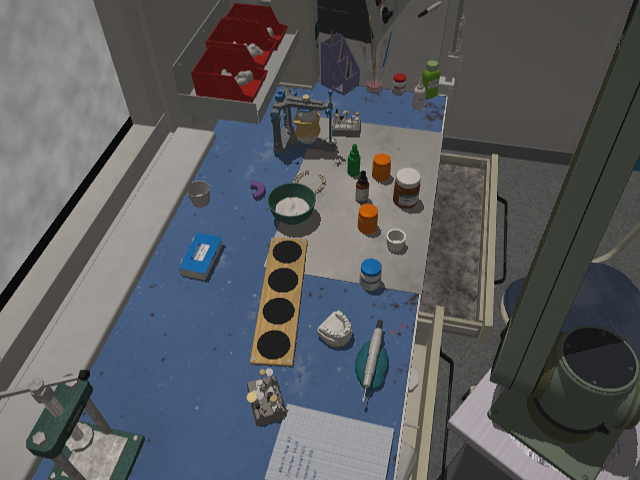

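Top view: the brown dropper is at (419,218), not the green one at (450,180). The blue-lid jar is at (317,315), not the orange ones at (384,257) and (470,211). The wide jar is at (458,265), the dish at (382,302), the cast at (237,332), and the bowl at the pad end at (287,213). I'll check this in one close crop and refine the positions from pixels.

```bash
python3 - <<'E'
from h import *
save('top','c1.png',(300,160,500,330),4)
im=get_image('top'); g=im.max(2)
P=[]
for u,v in[(287,213),(250,238),(218,264),(183,291)]:
    m=np.zeros(g.shape,np.uint8);cv2.circle(m,(u,v),26,255,-1)
    b=((g<45)&(m>0)).astype(np.uint8)
    n,l,st,c=cv2.connectedComponentsWithStats(b);k=1+st[1:,4].argmax()
    p=ray('top',c[k],0.011);P.append(p);print('pad',c[k].round(1),st[k],p.round(4))
P=np.array(P)[:,:2];print('spacing',np.linalg.norm(np.diff(P,axis=0),axis=1).round(4))
t=(1.5-np.arange(4))*0.085;d=((P-P.mean(0))*t[:,None]).sum(0);d/=np.linalg.norm(d)
print('dir',d,np.degrees(np.arctan2(d[1],d[0])),'fit',(P.mean(0)+t[:,None]*d).round(4))
hsv=cv2.cvtColor(im,cv2.COLOR_RGB2HSV)
def blob(name,mask,u,v,r,z):
    m=np.zeros(g.shape,np.uint8);cv2.circle(m,(u,v),r,255,-1)
    n,l,st,c=cv2.connectedComponentsWithStats((mask&(m>0)).astype(np.uint8));k=1+st[1:,4].argmax()
    (cx,cy),rad=cv2.minEnclosingCircle(np.argwhere(l==k)[:,::-1].astype(np.float32))
    p=ray('top',(cx,cy),z);q=ray('top',(cx+rad,cy),z);print(name,c[k].round(1),(round(cx,1),round(cy,1)),'p',p.round(4),'diam',round(2*np.linalg.norm(q-p),4))
white=(hsv[...,1]<50)&(hsv[...,2]>185)
blob('small',(hsv[...,0]>95)&(hsv[...,0]<115)&(hsv[...,1]>150)&(hsv[...,2]>150),317,315,16,0.062)
blob('wide',white,458,265,26,0.088)
blob('dish',white,382,302,18,0.036)
E
```

```text
pad [284.9 212.7] [268 197  34  33 868] [0.6696 0.074  0.011 ]
pad [251.1 238.1] [234 222  35  33 888] [0.617  0.1403 0.011 ]
pad [217.  263.9] [200 248  35  33 897] [0.5641 0.2065 0.011 ]
pad [182.3 289.8] [165 273  35  34 913] [0.5114 0.2731 0.011 ]
spacing [0.0846 0.0847 0.0849]
dir [ 0.62233526 -0.78275081] -51.513131452694864 fit [[0.6699 0.0737]
 [0.617  0.1402]
 [0.5641 0.2067]
 [0.5112 0.2733]]
small [316.6 314.9] (316.6, 314.8) p [0.469  0.0076 0.062 ] diam 0.0439
wide [460.9 263.2] (461.0, 263.0) p [ 0.5709 -0.2594  0.088 ] diam 0.0605
dish [381.6 302. ] (382.3, 301.6) p [ 0.4959 -0.12    0.036 ] diam 0.0474
```

View pics/c1.png

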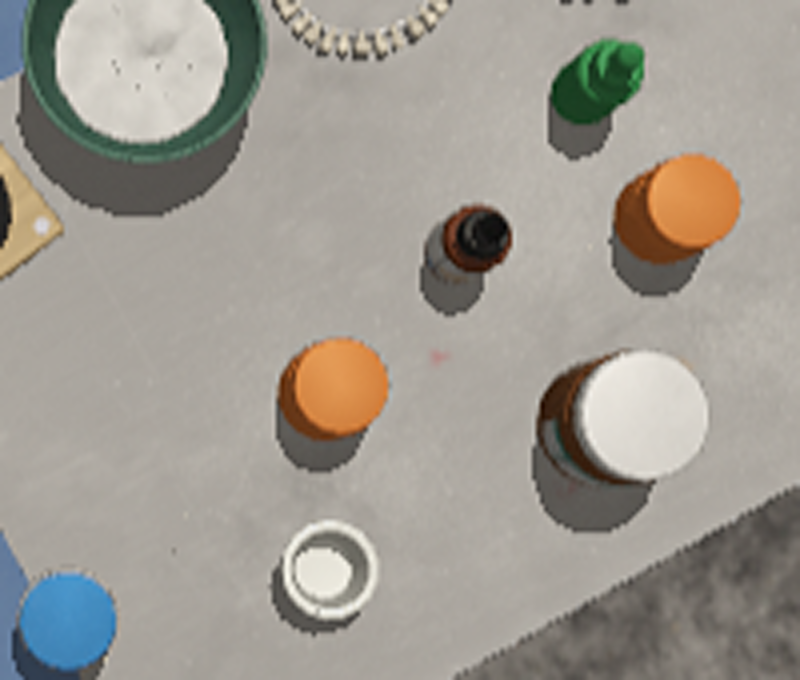

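The crop confirms the choice: the brown dropper with its black bulb at about (422,217), the wide jar with the white lid, the white dish, and the blue-lid jar. Setting out, turning the tool so the fingers close across the row.

Emit:
carry_out([
  [0.18,-0.06,0,0,0,-0.79],
  [0.18,-0.06,0,0,0,-0.79],
  [0.18,-0.06,0,0,0,-0.79],
  [0.18,-0.06,0,0,0,-0.79],
  [0.18,-0.06,0,0,0,-0.79],
], gripper=-1, squeeze=30)

```text
clock: 1.32
ee_pos: [0.3347, -0.4302, 0.4049]
tcp_rot: [0.89, 0.456, 0.001, -0.0]
force: [-0.3, 0.2, 0.6]
width: 0.0857
grip_force: 0.0
```

Emit:
carry_out([
  [0,0,0,0,0,-0.79],
  [0,0,0,0,0,-0.79],
  [0,0,0,0,0,-0.79],
  [0,0,0,0,0,-0.79],
  [0,0,0,0,0,-0.79],
])

```text
clock: 1.73
ee_pos: [0.3325, -0.4325, 0.4048]
tcp_rot: [0.709, 0.705, -0.0, 0.0]
force: [0.4, 0.1, 0.1]
width: 0.0854
grip_force: 0.0
```

Emit:
carry_out([
  [0,0,0,0,0,-0.79],
  [0,0,0,0,0,-0.79],
  [0,0,0,0,0,-0.79],
  [0,0,0,0,0,-0.79],
  [0,0,0,0,0,-0.79],
])

```text
clock: 2.15
ee_pos: [0.3323, -0.4326, 0.4048]
tcp_rot: [0.46, 0.888, -0.0, 0.0]
force: [0.0, -0.5, -0.2]
width: 0.0853
grip_force: 0.0
```

```bash
cat >> h.py <<'E'
def go(x,y,zg,yaw=128.5):
    s=telemetry.observe();M=R.from_quat(s['tcp_rot'])
    T=R.from_matrix(np.array([[np.cos(np.radians(yaw)),np.sin(np.radians(yaw)),0],[np.sin(np.radians(yaw)),-np.cos(np.radians(yaw)),0],[0,0,-1]]).T)
    dt=M.inv().apply(np.array([x,y,zg+robot.grip_depth])-s['ee_pos']); dr=(M.inv()*T).as_rotvec()/np.radians(45)
    print('t',round(s['clock'],2),'ee',np.round(s['ee_pos'],4),'w',round(s['width'],4),'F',np.round(s['force'],1),'grip',round(s['grip_force'],1))
    print('delta',dt.round(4),dr.round(4),'rows',np.linalg.norm(dt)/0.0417)
E
python3 - <<'E'
from h import *
print(ray('top',(422.5,217),0.102));go(0.571,-0.26,0.16)
E
```

```text
[ 0.65391359 -0.18441464  0.102     ]
t 2.15 ee [ 0.3323 -0.4326  0.4048] w 0.0853 F [ 0.  -0.5 -0.2] grip 0.0
delta [0.0032 0.2945 0.0901] [-0.0001  0.0002 -0.0719] rows 7.386583162226541
```

Emit:
carry_out([
  [0.003,0.2945,0.05,0,0,-0.072],
  [0.003,0.2945,0.05,0,0,-0.072],
  [0.003,0.2945,0.05,0,0,-0.072],
  [0.003,0.2945,0.05,0,0,-0.072],
  [0.003,0.2945,0.05,0,0,-0.072],
])

```text
clock: 2.57
ee_pos: [0.5008, -0.3121, 0.3697]
tcp_rot: [0.437, 0.899, -0.0, 0.0]
force: [0.4, -0.8, 0.0]
width: 0.0852
grip_force: 0.0
```

```bash
python3 - <<'E'
from h import *
go(0.571,-0.26,0.16)
E
```

```text
t 2.57 ee [ 0.5008 -0.3121  0.3697] w 0.0852 F [ 0.4 -0.8  0. ] grip 0.0
delta [-0.0023  0.0874  0.055 ] [ 0.0001  0.0008 -0.0082] rows 2.4767907043194843
```

Emit:
carry_out([
  [0,0.087,0.055,0,0,0],
  [0,0.087,0.055,0,0,0],
  [0,0.087,0.055,0,0,0],
  [0,0.087,0.055,0,0,0],
  [0,0.087,0.055,0,0,0],
])

```text
clock: 2.98
ee_pos: [0.5682, -0.2593, 0.3142]
tcp_rot: [0.436, 0.9, -0.0, -0.001]
force: [-0.1, -0.5, 0.5]
width: 0.0854
grip_force: 0.0
```

```bash
python3 - <<'E'
from h import *
save('top','c2.png',(340,160,560,325),3.6)
save('scene','c2s.png',(280,110,480,260),4)
go(0.571,-0.26,0.052)
E
```

```text
t 3.08 ee [ 0.5674 -0.2606  0.3158] w 0.0856 F [ 0.6 -1.   0.8] grip 0.0
delta [-0.0016  0.0032  0.1091] [-0.0002  0.0018 -0.0087] rows 2.617699852358375
```

View pics/c2s.png

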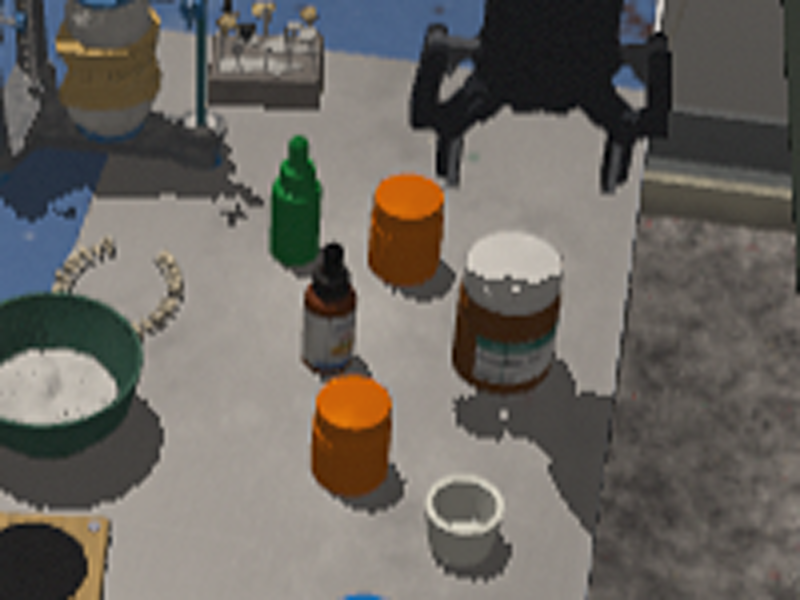

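The open fingers hang above the wide jar, on either side of it at crop (450,170) and (612,180). Lowering.

Emit:
carry_out([
  [-0.002,0.003,0.04,0,0,0],
  [-0.002,0.003,0.07,0,0,0],
  [-0.002,0.003,0.095,0,0,0],
  [-0.002,0.003,0.108,0,0,0],
  [-0.002,0.003,0.108,0,0,0],
])

```text
clock: 3.5
ee_pos: [0.5697, -0.2604, 0.2048]
tcp_rot: [0.438, 0.899, -0.0, -0.002]
force: [-1.0, -0.9, 0.4]
width: 0.0856
grip_force: 0.0
```

Emit:
carry_out([
  [0,0,0,0,0,0],
  [0,0,0,0,0,0],
  [0,0,0,0,0,0],
  [0,0,0,0,0,0],
  [0,0,0,0,0,0],
], gripper=1, squeeze=40)

```text
clock: 3.92
ee_pos: [0.5719, -0.2603, 0.2094]
tcp_rot: [0.437, 0.899, -0.001, 0.002]
force: [-2.4, -2.9, 6.7]
width: 0.062
grip_force: 44.5
```

```bash
python3 - <<'E'
from h import *
go(0.571,-0.26,0.052)
E
```

```text
t 3.92 ee [ 0.5719 -0.2603  0.2094] w 0.062 F [-2.4 -2.9  6.7] grip 44.5
delta [ 0.0008 -0.0005  0.0027] [ 0.0011  0.0059 -0.0075] rows 0.0696514136104378
```

Emit:
carry_out([
  [0,0,-0.04,0,0,0],
  [0,0,-0.08,0,0,0],
  [0,0,-0.11,0,0,0],
  [0,0,-0.12,0,0,0],
  [0,0,-0.12,0,0,0],
])

```text
clock: 4.33
ee_pos: [0.572, -0.2595, 0.3306]
tcp_rot: [0.437, 0.899, 0.0, 0.004]
force: [-0.0, 0.1, -1.5]
width: 0.0617
grip_force: 45.5
```

```bash
python3 - <<'E'
from h import *
go(0.617,0.1402,0.17)
E
```

```text
t 4.33 ee [ 0.572  -0.2595  0.3306] w 0.0617 F [-0.   0.1 -1.5] grip 45.5
delta [0.2865 0.2823 0.005 ] [ 0.0045  0.0087 -0.0076] rows 9.646260989437103
```

Emit:
carry_out([
  [0.015,0.015,0,0,0,0],
  [0.04,0.04,0,0,0,0],
  [0.065,0.065,0,0,0,0],
  [0.09,0.09,0,0,0,0],
  [0.115,0.115,0,0,0,0],
])

```text
clock: 4.75
ee_pos: [0.5902, -0.0963, 0.3241]
tcp_rot: [0.437, 0.899, -0.001, -0.002]
force: [0.7, 0.3, -1.9]
width: 0.0617
grip_force: 45.5
```

Emit:
carry_out([
  [0.025,0.025,0,0,0,0],
  [0.05,0.05,0,0,0,0],
  [0.075,0.075,0,0,0,0],
  [0.1,0.1,0,0,0,0],
  [0.12,0.12,0,0,0,0],
])

```text
clock: 5.17
ee_pos: [0.6105, 0.0732, 0.324]
tcp_rot: [0.437, 0.9, -0.001, -0.002]
force: [0.6, -1.0, -3.1]
width: 0.0622
grip_force: 45.5
```

Emit:
carry_out([
  [0.02,0.02,0,0,0,0],
  [0.04,0.04,0,0,0,0],
  [0.05,0.047,0,0,0,0],
  [0.051,0.047,0,0,0,0],
  [0.051,0.047,0,0,0,0],
])

```text
clock: 5.58
ee_pos: [0.6159, 0.1399, 0.3249]
tcp_rot: [0.436, 0.9, -0.002, -0.001]
force: [-0.5, -1.0, -2.0]
width: 0.0618
grip_force: 45.5
```

```bash
python3 - <<'E'
from h import *
save('top','c3.png',(180,150,380,300),4)
for r in nets.landmark_of('wide_jar_mid','top')+nets.landmark_of('wide_jar_mid','scene'): print(np.round(r['centre'],3),r['confidence'])
go(0.617,0.1402,0.0655)
E
```

```text
[ 0.573 -0.263  0.044] 0.73
t 5.73 ee [0.6164 0.1384 0.3262] w 0.0621 F [-0.4  0.2 -1.5] grip 45.5
delta [0.0011 0.0017 0.106 ] [-0.002  -0.0001 -0.0093] rows 2.5420401980096177
```

Emit:
carry_out([
  [0.001,0.002,0.035,0,0,0],
  [0.001,0.002,0.065,0,0,0],
  [0.001,0.002,0.085,0,0,0],
  [0.001,0.002,0.097,0,0,0],
  [0.001,0.002,0.1,0,0,0],
])

```text
clock: 6.15
ee_pos: [0.617, 0.1405, 0.2245]
tcp_rot: [0.438, 0.899, -0.002, -0.002]
force: [-0.5, -0.0, -1.8]
width: 0.0618
grip_force: 45.5
```

Emit:
carry_out([
  [0,0,0.002,0,0,0],
  [0,0,0.003,0,0,0],
  [0,0,0.003,0,0,0],
])

```text
clock: 6.4
ee_pos: [0.6182, 0.1417, 0.2252]
tcp_rot: [0.437, 0.899, 0.001, 0.001]
force: [0.6, -0.3, -1.4]
width: 0.0619
grip_force: 45.5
```

```bash
python3 - <<'E'
from h import *
save('scene','c4.png',(220,180,380,300),5)
go(0.617,0.1402,0.0655)
E
```

```text
t 6.45 ee [0.6181 0.1417 0.2252] w 0.0618 F [-0.3  0.1 -1.9] grip 45.5
delta [-0.0005 -0.0018  0.005 ] [ 0.0031  0.0017 -0.0079] rows 0.12895010663013978
```

View pics/c4.png

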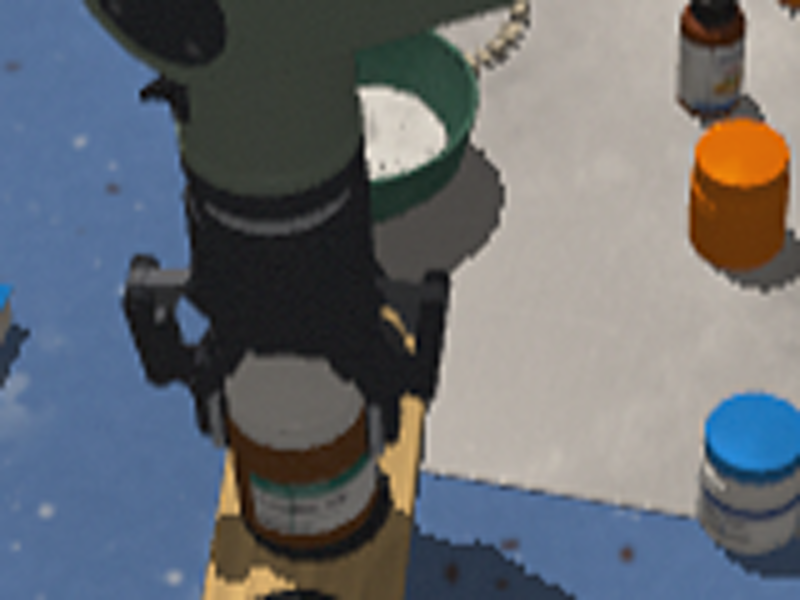

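The wide jar hangs just over the second pad, centred at crop (315,545). Lowering the last few mm, then releasing.

Emit:
carry_out([
  [0,-0.001,0.002,0,0,0],
  [0,-0.001,0.004,0,0,0],
  [0,-0.001,0.005,0,0,0],
])

```text
clock: 6.7
ee_pos: [0.6169, 0.1412, 0.2204]
tcp_rot: [0.437, 0.899, 0.0, 0.001]
force: [-3.4, -0.7, 12.1]
width: 0.0618
grip_force: 46.5
```

Emit:
carry_out([
  [0,0,0,0,0,0],
  [0,0,0,0,0,0],
])

```text
clock: 6.87
ee_pos: [0.6169, 0.1412, 0.2204]
tcp_rot: [0.437, 0.899, 0.0, 0.001]
force: [-1.1, -0.5, 5.4]
width: 0.0621
grip_force: 46.0
```

Contact. Opening, then retreating up and heading for the dropper.

Emit:
carry_out([
  [0,0,0,0,0,0],
  [0,0,0,0,0,0],
  [0,0,0,0,0,0],
  [0,0,0,0,0,0],
  [0,0,0,0,0,0],
], gripper=-1)

```text
clock: 7.28
ee_pos: [0.6168, 0.1412, 0.2187]
tcp_rot: [0.437, 0.899, -0.0, -0.0]
force: [1.0, 0.4, -0.2]
width: 0.0857
grip_force: 0.0
```

Emit:
carry_out([
  [0,0,-0.03,0,0,0],
  [0,0,-0.06,0,0,0],
  [0,0,-0.09,0,0,0],
  [0,0,-0.12,0,0,0],
  [0,0,-0.13,0,0,0],
])

```text
clock: 7.7
ee_pos: [0.6176, 0.1413, 0.3538]
tcp_rot: [0.437, 0.899, 0.002, 0.003]
force: [0.2, 0.2, -0.3]
width: 0.0854
grip_force: 0.0
```

```bash
python3 - <<'E'
from h import *
go(0.656,-0.1855,0.20)
E
```

```text
t 7.7 ee [0.6176 0.1413 0.3538] w 0.0854 F [ 0.2  0.2 -0.3] grip 0.0
delta [-0.2807 -0.1717 -0.0011] [ 0.0094  0.0048 -0.0077] rows 7.892092254813621
```

Emit:
carry_out([
  [-0.03,-0.018,0,0,0,0],
  [-0.06,-0.037,0,0,0,0],
  [-0.095,-0.058,0,0,0,0],
  [-0.13,-0.08,0,0,0,0],
  [-0.16,-0.098,0,0,0,0],
])

```text
clock: 8.12
ee_pos: [0.6384, -0.0474, 0.348]
tcp_rot: [0.437, 0.899, -0.001, -0.0]
force: [-0.5, 0.2, 0.8]
width: 0.0851
grip_force: 0.0
```

Emit:
carry_out([
  [-0.035,-0.02,0,0,0,0],
  [-0.07,-0.043,0,0,0,0],
  [-0.1,-0.061,0,0,0,0],
  [-0.12,-0.073,0,0,0,0],
  [-0.12,-0.073,0,0,0,0],
])

```text
clock: 8.53
ee_pos: [0.6553, -0.1896, 0.3474]
tcp_rot: [0.439, 0.898, -0.001, 0.0]
force: [0.4, 0.9, -0.0]
width: 0.0855
grip_force: 0.0
```

```bash
python3 - <<'E'
from h import *
save('scene','c5.png',(280,110,440,230),5)
for r in nets.landmark_of('dropper_mid','scene')+nets.landmark_of('wide_jar_mid','scene')+nets.landmark_of('wide_jar_mid','top'): print(np.round(r['centre'],3),r['confidence'])
im=get_image('top');h=cv2.cvtColor(im,cv2.COLOR_RGB2HSV)
go(0.656,-0.186,0.056)
E
```

```text
[ 0.74  -0.254  0.047] 0.73
[ 0.656 -0.193  0.048] 0.65
[0.667 0.074 0.006] 0.5
t 8.78 ee [ 0.6553 -0.1833  0.3485] w 0.0857 F [-0.8  0.8  0.6] grip 0.0
delta [-0.0027 -0.001   0.1378] [-0.0003 -0.0012 -0.0059] rows 3.305452605984672
```

View pics/c5.png

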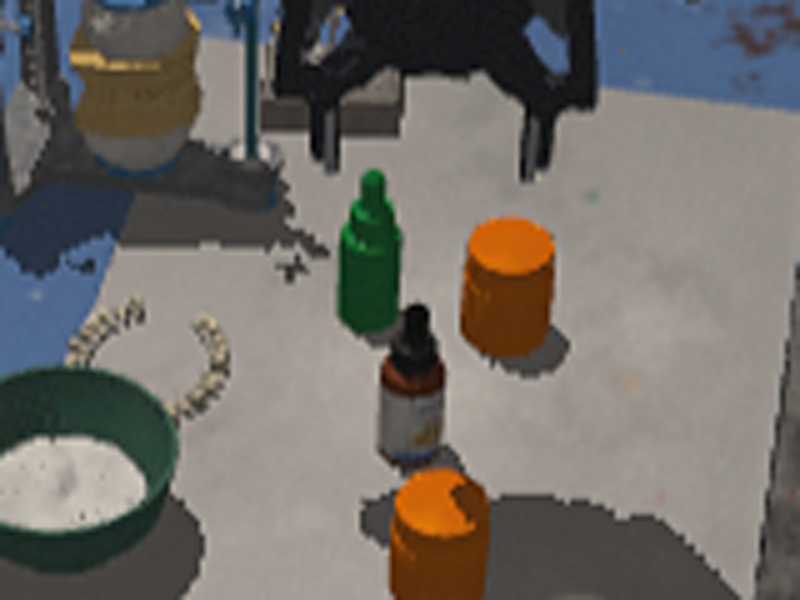

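The fingers straddle the brown dropper, which is at crop (415,390); the green look-alike behind it at (370,255) is clear. Lowering and gripping.

Emit:
carry_out([
  [-0.004,-0.002,0.03,0,0,0],
  [-0.004,-0.002,0.06,0,0,0],
  [-0.004,-0.002,0.09,0,0,0],
  [-0.004,-0.002,0.12,0,0,0],
  [-0.004,-0.002,0.138,0,0,0],
])

```text
clock: 9.2
ee_pos: [0.6553, -0.187, 0.2076]
tcp_rot: [0.436, 0.9, -0.0, -0.002]
force: [0.2, 0.7, -0.1]
width: 0.0852
grip_force: 0.0
```

Emit:
carry_out([
  [0,0,0,0,0,0],
  [0,0,0,0,0,0],
  [0,0,0,0,0,0],
  [0,0,0,0,0,0],
  [0,0,0,0,0,0],
], gripper=1, squeeze=30)

```text
clock: 9.62
ee_pos: [0.6568, -0.189, 0.2133]
tcp_rot: [0.437, 0.899, 0.0, 0.002]
force: [-0.3, 1.1, 2.8]
width: 0.0312
grip_force: 29.5
```

Emit:
carry_out([
  [0,0,0,0,0,0],
  [0,0,0,0,0,0],
  [0,0,0,0,0,0],
])

```text
clock: 9.87
ee_pos: [0.6568, -0.1891, 0.2132]
tcp_rot: [0.437, 0.899, 0.0, 0.002]
force: [-0.9, 0.8, 6.9]
width: 0.0312
grip_force: 29.8
```

```bash
python3 - <<'E'
from h import *
save('scene','c6.png',(280,110,440,230),5)
go(0.6699,0.0737,0.16)
E
```

```text
t 9.92 ee [ 0.6568 -0.1892  0.2132] w 0.0315 F [-0.8  0.9  6.8] grip 29.8
delta [ 0.1983  0.1729 -0.1016] [ 0.0034  0.0041 -0.008 ] rows 6.7641689069839535
```

View pics/c6.png

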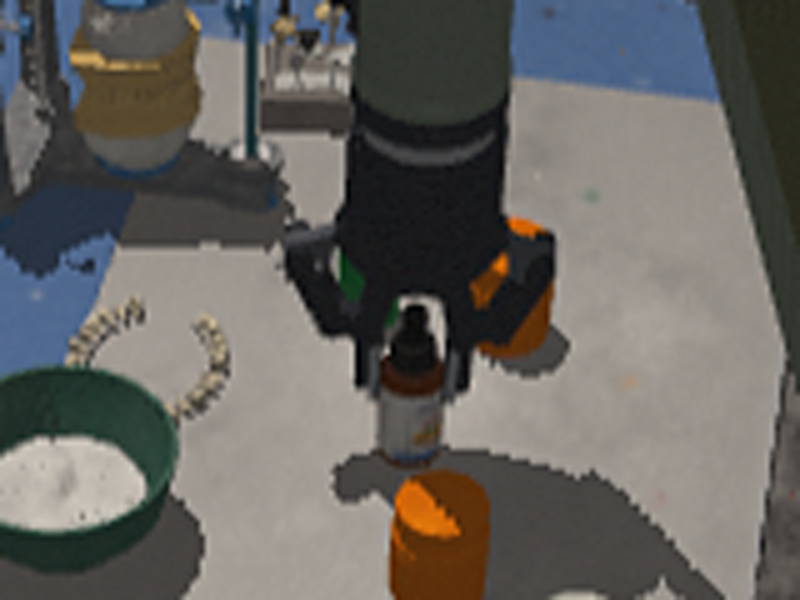

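The dropper is held upright between the fingers (crop (412,390)). Lifting, then carrying it to the first pad.

Emit:
carry_out([
  [0,0,-0.03,0,0,0],
  [0,0,-0.06,0,0,0],
  [0,0,-0.09,0,0,0],
  [0.01,0.01,-0.11,0,0,0],
  [0.03,0.027,-0.11,0,0,0],
])

```text
clock: 10.33
ee_pos: [0.6599, -0.1509, 0.3271]
tcp_rot: [0.439, 0.899, 0.001, 0.006]
force: [0.4, -0.1, 0.5]
width: 0.0315
grip_force: 30.3
```

Emit:
carry_out([
  [0.025,0.022,0,0,0,0],
  [0.05,0.044,0,0,0,0],
  [0.075,0.066,0,0,0,0],
  [0.1,0.088,0,0,0,0],
  [0.125,0.11,0,0,0,0],
])

```text
clock: 10.75
ee_pos: [0.6679, 0.0189, 0.3212]
tcp_rot: [0.437, 0.899, 0.0, 0.0]
force: [0.7, 0.4, -0.9]
width: 0.0311
grip_force: 30.3
```

Emit:
carry_out([
  [0.02,0.017,0,0,0,0],
  [0.035,0.03,0,0,0,0],
  [0.043,0.036,0,0,0,0],
  [0.043,0.036,0,0,0,0],
  [0.043,0.036,0,0,0,0],
])

```text
clock: 11.17
ee_pos: [0.6698, 0.0733, 0.3209]
tcp_rot: [0.437, 0.9, -0.0, 0.0]
force: [-0.2, 0.0, -1.6]
width: 0.0314
grip_force: 30.3
```

```bash
python3 - <<'E'
from h import *
go(0.6699,0.0737,0.0695)
E
```

```text
t 11.17 ee [0.6698 0.0733 0.3209] w 0.0314 F [-0.2  0.  -1.6] grip 30.3
delta [0.0004 0.0004 0.0967] [-0.0007  0.0009 -0.0068] rows 2.318675472385046
```

Emit:
carry_out([
  [0,0,0.03,0,0,0],
  [0,0,0.06,0,0,0],
  [0,0,0.08,0,0,0],
  [0,0,0.09,0,0,0],
  [0,0,0.092,0,0,0],
])

```text
clock: 11.58
ee_pos: [0.6694, 0.0719, 0.2265]
tcp_rot: [0.438, 0.899, -0.001, -0.002]
force: [-0.8, 0.4, -1.4]
width: 0.031
grip_force: 30.3
```

Emit:
carry_out([
  [0,0,0.001,0,0,0],
  [0,0,0.002,0,0,0],
  [0,0,0.003,0,0,0],
  [0,0,0.004,0,0,0],
  [0,0,0.004,0,0,0],
])

```text
clock: 12.0
ee_pos: [0.6701, 0.0736, 0.2257]
tcp_rot: [0.437, 0.899, 0.0, 0.001]
force: [0.0, -0.3, -1.7]
width: 0.031
grip_force: 30.3
```

Emit:
carry_out([
  [0,0,0.001,0,0,0],
  [0,0,0.002,0,0,0],
  [0,0,0.002,0,0,0],
])

```text
clock: 12.25
ee_pos: [0.6701, 0.0736, 0.2243]
tcp_rot: [0.437, 0.899, 0.0, 0.001]
force: [-2.0, 0.2, 4.5]
width: 0.0315
grip_force: 30.8
```

```bash
python3 - <<'E'
from h import *
save('scene','c7.png',(220,180,380,300),5)
go(0.6699,0.0737,0.0695)
E
```

```text
t 12.3 ee [0.6701 0.0736 0.2242] w 0.0313 F [-1.6  0.2  5.4] grip 30.8
delta [ 0.0002 -0.0001  0.    ] [ 0.0014  0.0013 -0.0074] rows 0.005243314147128111
```

View pics/c7.png

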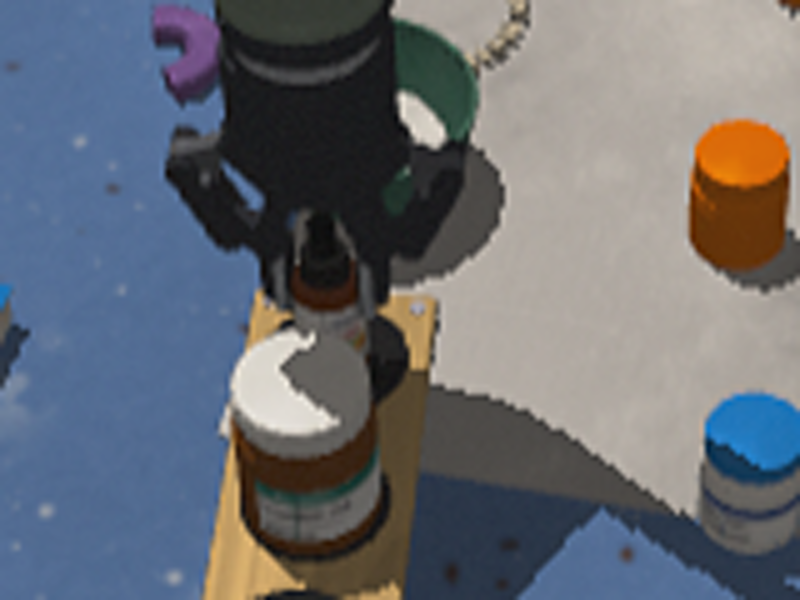

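The dropper stands on the first pad with pad contact felt, and the wide jar behind it is upright. Releasing.

Emit:
carry_out([
  [0,0,0,0,0,0],
  [0,0,0,0,0,0],
  [0,0,0,0,0,0],
  [0,0,0,0,0,0],
  [0,0,0,0,0,0],
], gripper=-1)

```text
clock: 12.72
ee_pos: [0.6699, 0.0736, 0.2226]
tcp_rot: [0.437, 0.899, -0.0, -0.0]
force: [-0.3, 0.9, -1.2]
width: 0.0858
grip_force: 0.0
```

Emit:
carry_out([
  [0,0,-0.03,0,0,0],
  [0,0,-0.06,0,0,0],
  [0,0,-0.09,0,0,0],
  [0,0,-0.12,0,0,0],
  [0,0,-0.13,0,0,0],
])

```text
clock: 13.13
ee_pos: [0.6706, 0.0736, 0.3581]
tcp_rot: [0.437, 0.899, 0.002, 0.004]
force: [1.2, 0.1, 0.7]
width: 0.0852
grip_force: 0.0
```

```bash
python3 - <<'E'
from h import *
go(0.469,0.0075,0.16)
E
```

```text
t 13.13 ee [0.6706 0.0736 0.3581] w 0.0852 F [1.2 0.1 0.7] grip 0.0
delta [ 0.0728 -0.1997  0.0416] [ 0.009   0.006  -0.0077] rows 5.1941292762768985
```

Emit:
carry_out([
  [0.01,-0.025,0,0,0,0],
  [0.02,-0.055,0,0,0,0],
  [0.031,-0.085,0,0,0,0],
  [0.042,-0.115,0,0,0,0],
  [0.053,-0.145,0,0,0,0],
])

```text
clock: 13.55
ee_pos: [0.5215, 0.0253, 0.3519]
tcp_rot: [0.437, 0.899, -0.0, -0.001]
force: [0.6, -0.6, 0.4]
width: 0.0854
grip_force: 0.0
```

Emit:
carry_out([
  [0.01,-0.025,0.01,0,0,0],
  [0.018,-0.045,0.025,0,0,0],
  [0.021,-0.054,0.037,0,0,0],
  [0.021,-0.054,0.037,0,0,0],
  [0.021,-0.054,0.037,0,0,0],
])

```text
clock: 13.97
ee_pos: [0.4676, 0.0087, 0.3155]
tcp_rot: [0.437, 0.899, -0.0, -0.0]
force: [1.5, -0.7, 1.2]
width: 0.0855
grip_force: 0.0
```

```bash
python3 - <<'E'
from h import *
save('scene','c8.png')
for q in('dropper_mid','wide_jar_mid','small_jar_mid'):
  for c in('scene','top'):
    get_image(c)
    for r in nets.landmark_of(q,c): print(q,c,np.round(r['centre'],3),r['confidence'])
go(0.469,0.0075,0.038)
E
```

```text
dropper_mid scene [ 0.744 -0.255  0.048] 0.6
dropper_mid scene [0.669 0.07  0.06 ] 0.53
dropper_mid top [0.67  0.079 0.064] 0.82
dropper_mid top [ 0.741 -0.25   0.047] 0.67
wide_jar_mid scene [0.619 0.138 0.053] 0.82
wide_jar_mid top [0.616 0.139 0.053] 0.56
small_jar_mid scene [0.47  0.005 0.032] 0.77
small_jar_mid scene [ 0.585 -0.124  0.032] 0.67
small_jar_mid top [ 0.585 -0.124  0.03 ] 0.58
small_jar_mid top [ 0.672 -0.294  0.029] 0.58
t 14.62 ee [0.4678 0.0088 0.3158] w 0.0856 F [-0.8 -0.1 -0.5] grip 0.0
delta [-1.800e-03  1.000e-04  1.231e-01] [ 0.      0.0001 -0.0076] rows 2.953514612537003
```

View pics/c8.png

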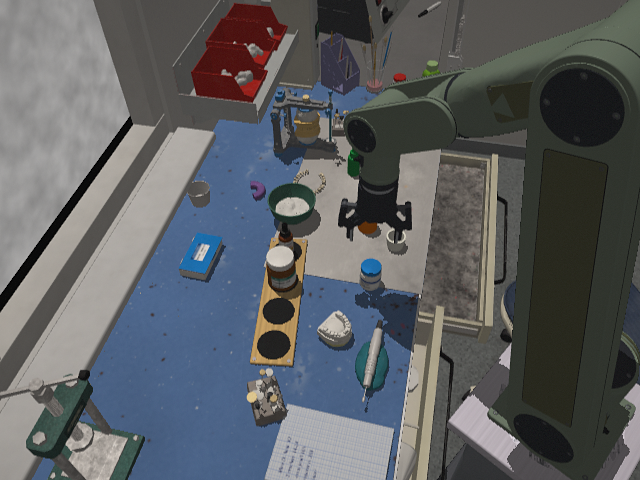

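The dropper (285,245) and wide jar (282,268) stand well placed, and the blue-lid jar (371,275) is below the gripper. Grasping it.

Emit:
carry_out([
  [-0.001,0,0.03,0,0,0],
  [-0.001,0,0.06,0,0,0],
  [-0.001,0,0.09,0,0,0],
  [-0.001,0,0.113,0,0,0],
  [-0.001,0,0.123,0,0,0],
])

```text
clock: 15.03
ee_pos: [0.4672, 0.008, 0.1901]
tcp_rot: [0.437, 0.899, -0.001, -0.002]
force: [0.5, 0.5, -0.4]
width: 0.085
grip_force: 0.0
```

Emit:
carry_out([
  [0,0,0,0,0,0],
  [0,0,0,0,0,0],
  [0,0,0,0,0,0],
  [0,0,0,0,0,0],
  [0,0,0,0,0,0],
], gripper=1, squeeze=30)

```text
clock: 15.45
ee_pos: [0.4687, 0.008, 0.194]
tcp_rot: [0.437, 0.899, 0.0, 0.001]
force: [-1.0, -0.9, 3.8]
width: 0.0459
grip_force: 31.3
```

Emit:
carry_out([
  [0,0,0,0,0,0],
  [0,0,0,0,0,0],
])

```text
clock: 15.62
ee_pos: [0.4687, 0.008, 0.194]
tcp_rot: [0.437, 0.899, 0.0, 0.001]
force: [-0.7, -0.4, 6.9]
width: 0.0463
grip_force: 31.6
```

```bash
python3 - <<'E'
from h import *
go(0.5641,0.2067,0.15)
E
```

```text
t 15.62 ee [0.4687 0.008  0.194 ] w 0.0463 F [-0.7 -0.4  6.9] grip 31.6
delta [ 0.0972  0.198  -0.1105] [ 0.0023  0.0022 -0.0076] rows 5.9156469288847155
```

Emit:
carry_out([
  [0,0,-0.03,0,0,0],
  [0,0,-0.06,0,0,0],
  [0,0,-0.09,0,0,0],
  [0.005,0.01,-0.115,0,0,0],
  [0.015,0.03,-0.115,0,0,0],
])

```text
clock: 16.03
ee_pos: [0.4834, 0.0376, 0.313]
tcp_rot: [0.438, 0.899, 0.002, 0.005]
force: [1.4, -0.6, -1.1]
width: 0.0461
grip_force: 32.0
```

Emit:
carry_out([
  [0.015,0.03,0,0,0,0],
  [0.03,0.06,0,0,0,0],
  [0.045,0.09,0,0,0,0],
  [0.06,0.12,0,0,0,0],
  [0.07,0.145,0,0,0,0],
])

```text
clock: 16.45
ee_pos: [0.5538, 0.1852, 0.3079]
tcp_rot: [0.437, 0.9, 0.0, 0.0]
force: [0.7, -0.1, -0.8]
width: 0.046
grip_force: 32.0
```

Emit:
carry_out([
  [0.007,0.012,0,0,0,0],
  [0.012,0.023,0,0,0,0],
  [0.012,0.023,0,0,0,0],
  [0.012,0.023,0,0,0,0],
  [0.012,0.023,0,0,0,0],
])

```text
clock: 16.87
ee_pos: [0.5635, 0.2055, 0.3077]
tcp_rot: [0.438, 0.899, -0.001, -0.0]
force: [-0.2, 0.2, -1.7]
width: 0.046
grip_force: 32.0
```

```bash
python3 - <<'E'
from h import *
go(0.5641,0.2067,0.0505)
E
```

```text
t 16.87 ee [0.5635 0.2055 0.3077] w 0.046 F [-0.2  0.2 -1.7] grip 32.0
delta [0.0006 0.0014 0.1025] [-0.002   0.     -0.0087] rows 2.4581796485092724
```

Emit:
carry_out([
  [0,0.001,0.03,0,0,0],
  [0,0.001,0.06,0,0,0],
  [0,0.001,0.085,0,0,0],
  [0,0.001,0.096,0,0,0],
  [0,0.001,0.098,0,0,0],
])

```text
clock: 17.28
ee_pos: [0.5639, 0.2059, 0.2077]
tcp_rot: [0.438, 0.899, -0.002, -0.002]
force: [-0.4, 0.0, -1.0]
width: 0.0463
grip_force: 31.9
```

Emit:
carry_out([
  [0,0,0.001,0,0,0],
  [0,0,0.002,0,0,0],
  [0,0,0.003,0,0,0],
  [0,0,0.003,0,0,0],
  [0,0,0.003,0,0,0],
])

```text
clock: 17.7
ee_pos: [0.5651, 0.2073, 0.2078]
tcp_rot: [0.437, 0.899, 0.001, 0.001]
force: [-0.0, 0.2, -1.1]
width: 0.046
grip_force: 32.0
```

Emit:
carry_out([
  [0,0,0.001,0,0,0],
  [0,0,0.002,0,0,0],
  [0,0,0.003,0,0,0],
  [0,0,0.003,0,0,0],
])

```text
clock: 18.03
ee_pos: [0.565, 0.2073, 0.205]
tcp_rot: [0.437, 0.899, 0.0, 0.0]
force: [-1.7, -0.4, 5.5]
width: 0.0459
grip_force: 32.9
```

Contact. Release, raise, and go to the dish.

Emit:
carry_out([
  [0,0,0,0,0,0],
  [0,0,0,0,0,0],
  [0,0,0,0,0,0],
  [0,0,0,0,0,0],
  [0,0,0,0,0,0],
], gripper=-1)

```text
clock: 18.45
ee_pos: [0.5649, 0.2072, 0.2037]
tcp_rot: [0.437, 0.899, -0.0, -0.0]
force: [-0.0, -0.0, 0.2]
width: 0.0852
grip_force: 0.0
```

Emit:
carry_out([
  [0,0,-0.03,0,0,0],
  [0,0,-0.06,0,0,0],
  [0,0,-0.09,0,0,0],
  [0,0,-0.12,0,0,0],
  [0,0,-0.13,0,0,0],
])

```text
clock: 18.87
ee_pos: [0.5657, 0.2075, 0.3385]
tcp_rot: [0.437, 0.899, 0.003, 0.003]
force: [0.7, -0.6, 0.8]
width: 0.0856
grip_force: 0.0
```

```bash
python3 - <<'E'
from h import *
go(0.496,-0.1215,0.16)
E
```

```text
t 18.87 ee [0.5657 0.2075 0.3385] w 0.0856 F [ 0.7 -0.6  0.8] grip 0.0
delta [-0.2156 -0.2583  0.0225] [ 0.0096  0.0035 -0.0077] rows 8.085941726150788
```

Emit:
carry_out([
  [-0.02,-0.024,0,0,0,0],
  [-0.045,-0.054,0,0,0,0],
  [-0.07,-0.084,0,0,0,0],
  [-0.095,-0.114,0,0,0,0],
  [-0.12,-0.144,0,0,0,0],
])

```text
clock: 19.28
ee_pos: [0.5249, 0.0225, 0.3331]
tcp_rot: [0.437, 0.9, -0.0, -0.0]
force: [0.8, -1.8, 0.2]
width: 0.0854
grip_force: 0.0
```

Emit:
carry_out([
  [-0.025,-0.03,0,0,0,0],
  [-0.05,-0.06,0.01,0,0,0],
  [-0.075,-0.09,0.018,0,0,0],
  [-0.096,-0.115,0.018,0,0,0],
  [-0.096,-0.115,0.018,0,0,0],
])

```text
clock: 19.7
ee_pos: [0.4932, -0.127, 0.3147]
tcp_rot: [0.439, 0.898, -0.001, -0.001]
force: [0.1, 0.7, 0.2]
width: 0.0853
grip_force: 0.0
```

```bash
python3 - <<'E'
from h import *
save('scene','c9.png',(220,170,440,335),3.6)
for q in('dish_mid','small_jar_mid'):
    for r in nets.landmark_of(q,'scene'): print(q,np.round(r['centre'],3),r['confidence'])
go(0.496,-0.1215,0.0255)
E
```

```text
dish_mid [ 0.491 -0.125  0.018] 0.67
dish_mid [0.621 0.141 0.058] 0.67
small_jar_mid [ 0.588 -0.12   0.034] 0.95
small_jar_mid [ 0.677 -0.295  0.034] 0.47
t 19.85 ee [ 0.4946 -0.1227  0.3154] w 0.0854 F [-0.1  0.9 -0.1] grip 0.0
delta [-1.000e-04  1.800e-03  1.352e-01] [-0.0001 -0.0011 -0.0091] rows 3.2426799113621962
```

View pics/c9.png

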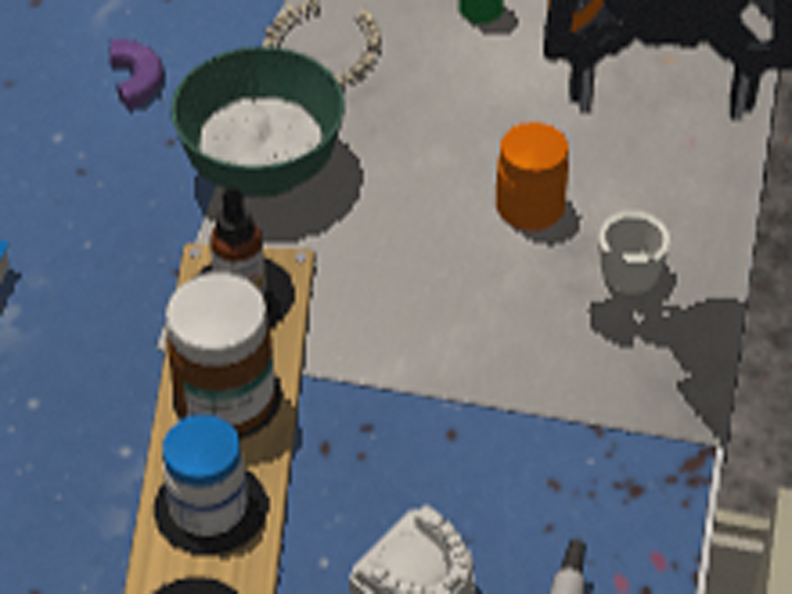

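The dropper, wide jar and small jar stand in a row on their pads, and the dish (crop (635,250)) lies under the open fingers. Grasping it near the rim.

Emit:
carry_out([
  [0,0.001,0.03,0,0,0],
  [0,0.001,0.06,0,0,0],
  [0,0.001,0.09,0,0,0],
  [0,0.001,0.12,0,0,0],
  [0,0.001,0.132,0,0,0],
])

```text
clock: 20.27
ee_pos: [0.4945, -0.12, 0.1804]
tcp_rot: [0.436, 0.9, -0.0, -0.003]
force: [-0.7, 0.6, 0.4]
width: 0.0854
grip_force: 0.0
```

Emit:
carry_out([
  [0,0,0,0,0,0],
  [0,0,0,0,0,0],
  [0,0,0,0,0,0],
  [0,0,0,0,0,0],
  [0,0,0,0,0,0],
], gripper=1, squeeze=25)

```text
clock: 20.68
ee_pos: [0.4962, -0.1218, 0.1853]
tcp_rot: [0.437, 0.899, 0.0, 0.002]
force: [-0.0, 1.2, 3.7]
width: 0.0454
grip_force: 25.8
```

Emit:
carry_out([
  [0,0,0,0,0,0],
  [0,0,0,0,0,0],
])

```text
clock: 20.85
ee_pos: [0.4962, -0.1219, 0.1853]
tcp_rot: [0.437, 0.899, 0.001, 0.002]
force: [0.8, 3.0, 7.5]
width: 0.0454
grip_force: 26.0
```

```bash
python3 - <<'E'
from h import *
go(0.5112,0.2733,0.13)
E
```

```text
t 20.85 ee [ 0.4962 -0.1219  0.1853] w 0.0454 F [0.8 3.  7.5] grip 26.0
delta [ 0.3014  0.2561 -0.0995] [ 0.0033  0.0031 -0.0082] rows 9.779089235542076
```

Emit:
carry_out([
  [0,0,-0.03,0,0,0],
  [0,0,-0.06,0,0,0],
  [0,0,-0.09,0,0,0],
  [0.01,0.008,-0.115,0,0,0],
  [0.025,0.021,-0.115,0,0,0],
])

```text
clock: 21.27
ee_pos: [0.4979, -0.0905, 0.3042]
tcp_rot: [0.438, 0.899, 0.001, 0.006]
force: [0.6, 0.9, -0.9]
width: 0.0451
grip_force: 26.1
```

Emit:
carry_out([
  [0.025,0.021,0,0,0,0],
  [0.05,0.042,0,0,0,0],
  [0.075,0.064,0,0,0,0],
  [0.1,0.085,0,0,0,0],
  [0.125,0.106,0,0,0,0],
])

```text
clock: 21.68
ee_pos: [0.5023, 0.0757, 0.2992]
tcp_rot: [0.437, 0.899, 0.0, 0.0]
force: [-0.2, 0.3, -1.1]
width: 0.0451
grip_force: 26.1
```

Emit:
carry_out([
  [0.025,0.021,0,0,0,0],
  [0.05,0.042,0,0,0,0],
  [0.075,0.064,0,0,0,0],
  [0.1,0.085,0,0,0,0],
  [0.12,0.102,0,0,0,0],
])

```text
clock: 22.1
ee_pos: [0.5084, 0.2338, 0.2991]
tcp_rot: [0.437, 0.9, 0.0, 0.0]
force: [0.3, 0.9, -1.4]
width: 0.0455
grip_force: 26.1
```

Emit:
carry_out([
  [0.02,0.017,0,0,0,0],
  [0.031,0.027,0,0,0,0],
  [0.031,0.027,0,0,0,0],
  [0.031,0.027,0,0,0,0],
  [0.031,0.027,0,0,0,0],
])

```text
clock: 22.52
ee_pos: [0.5107, 0.2718, 0.2987]
tcp_rot: [0.437, 0.899, -0.001, -0.0]
force: [0.3, -0.0, -0.4]
width: 0.0454
grip_force: 26.1
```

```bash
python3 - <<'E'
from h import *
go(0.5112,0.2733,0.0415)
E
```

```text
t 22.52 ee [0.5107 0.2718 0.2987] w 0.0454 F [ 0.3 -0.  -0.4] grip 26.1
delta [0.001  0.0015 0.1025] [-0.0016  0.0007 -0.0083] rows 2.457639610837427
```

Emit:
carry_out([
  [0,0.001,0.03,0,0,0],
  [0,0.001,0.06,0,0,0],
  [0,0.001,0.085,0,0,0],
  [0,0.001,0.097,0,0,0],
  [0,0.001,0.099,0,0,0],
])

```text
clock: 22.93
ee_pos: [0.5107, 0.2714, 0.1972]
tcp_rot: [0.438, 0.899, -0.003, -0.002]
force: [-0.7, 0.5, -1.5]
width: 0.0458
grip_force: 26.1
```

Emit:
carry_out([
  [0,0,0.001,0,0,0],
  [0,0,0.002,0,0,0],
  [0,0,0.003,0,0,0],
  [0,0,0.003,0,0,0],
  [0,0,0.003,0,0,0],
])

```text
clock: 23.35
ee_pos: [0.5118, 0.2735, 0.1977]
tcp_rot: [0.437, 0.899, 0.001, 0.001]
force: [0.3, -0.4, -0.2]
width: 0.0452
grip_force: 26.1
```

Emit:
carry_out([
  [0,0,0.001,0,0,0],
  [0,0,0.002,0,0,0],
  [0,0,0.002,0,0,0],
])

```text
clock: 23.6
ee_pos: [0.5117, 0.2736, 0.1963]
tcp_rot: [0.437, 0.899, 0.001, 0.0]
force: [-1.6, -1.4, 8.0]
width: 0.0453
grip_force: 26.6
```

Emit:
carry_out([
  [0,0,0,0,0,0],
  [0,0,0,0,0,0],
  [0,0,0,0,0,0],
  [0,0,0,0,0,0],
  [0,0,0,0,0,0],
], gripper=-1)

```text
clock: 24.02
ee_pos: [0.5116, 0.2734, 0.1946]
tcp_rot: [0.437, 0.899, -0.0, -0.0]
force: [-0.2, 0.3, -0.0]
width: 0.0853
grip_force: 0.0
```

Emit:
carry_out([
  [0,0,-0.03,0,0,0],
  [0,0,-0.06,0,0,0],
  [0,0,-0.09,0,0,0],
  [0,0,-0.12,0,0,0],
  [0,0,-0.14,0,0,0],
])

```text
clock: 24.43
ee_pos: [0.5118, 0.2736, 0.3378]
tcp_rot: [0.437, 0.899, 0.001, 0.001]
force: [0.1, -0.5, -0.0]
width: 0.0853
grip_force: 0.0
```

Emit:
carry_out([
  [-0.03,-0.025,0,0,0,0],
  [-0.06,-0.05,0,0,0,0],
  [-0.09,-0.075,0,0,0,0],
  [-0.12,-0.1,0,0,0,0],
  [-0.15,-0.125,0,0,0,0],
])

```text
clock: 24.85
ee_pos: [0.5055, 0.0767, 0.3348]
tcp_rot: [0.437, 0.9, -0.0, 0.0]
force: [0.8, -0.8, 1.0]
width: 0.0855
grip_force: 0.0
```

Emit:
carry_out([
  [-0.03,-0.025,0,0,0,0],
  [-0.06,-0.05,0,0,0,0],
  [-0.09,-0.075,0,0,0,0],
  [-0.1,-0.09,0,0,0,0],
  [-0.1,-0.09,0,0,0,0],
])

```text
clock: 25.27
ee_pos: [0.4962, -0.0591, 0.3347]
tcp_rot: [0.439, 0.898, -0.001, -0.0]
force: [-0.5, 0.1, -0.5]
width: 0.0858
grip_force: 0.0
```

```bash
python3 - <<'E'
from h import *
save('scene','e1.png',(200,170,420,370),2.7);save('top','e2.png',(140,150,350,360),2.8)
for c in('scene','top'):
  for q in('dropper_mid','wide_jar_mid','small_jar_mid','dish_mid','cast'):
    for r in nets.landmark_of(q,c): print(c,q,np.round(r['centre'],3),round(r['confidence'],2))
go(0.5,0,0.16)
a=cv2.imread('pics/e1.png');b=cv2.imread('pics/e2.png');h=min(a.shape[0],b.shape[0])
m=np.hstack([a[:h],b[:h]]);cv2.imwrite('pics/e.png',cv2.resize(m,(800,int(h*800/m.shape[1]))))
E
```

```text
scene dropper_mid [ 0.742 -0.252  0.046] 0.83
scene dropper_mid [0.665 0.076 0.061] 0.65
scene wide_jar_mid [0.62  0.136 0.054] 0.82
scene small_jar_mid [0.567 0.207 0.046] 0.84
scene small_jar_mid [ 0.586 -0.12   0.034] 0.82
scene dish_mid [0.511 0.275 0.03 ] 0.81
scene dish_mid [0.617 0.141 0.008] 0.71
scene dish_mid [0.666 0.072 0.062] 0.52
scene cast [0.431 0.16  0.001] 0.57
top dropper_mid [0.672 0.075 0.064] 0.7
top dropper_mid [ 0.742 -0.25   0.046] 0.66
top wide_jar_mid [0.615 0.14  0.05 ] 0.98
top small_jar_mid [0.57  0.205 0.042] 0.97
top small_jar_mid [ 0.585 -0.126  0.028] 0.95
top small_jar_mid [ 0.674 -0.293  0.031] 0.8
top dish_mid [0.514 0.273 0.031] 0.78
top cast [0.43  0.157 0.   ] 0.96
t 25.87 ee [ 0.4971 -0.0555  0.3348] w 0.085 F [ 0.6 -0.4  0.1] grip 0.0
delta [0.0418 0.0366 0.0201] [-0.      0.     -0.0066] rows 1.4177153145060934
```

View pics/e.png

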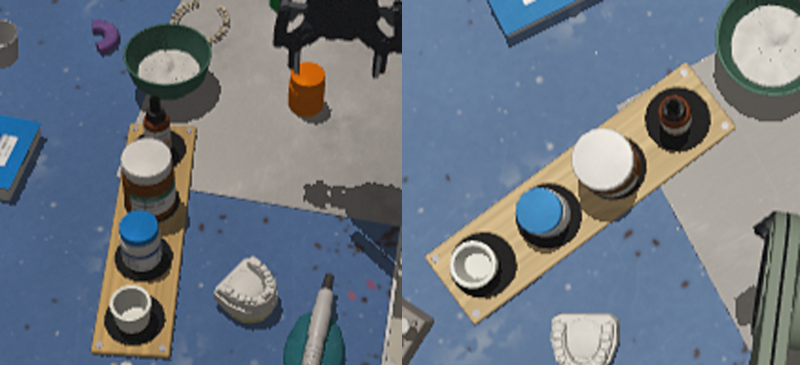

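All four stand upright on their pads in order, and the cast is unmoved. One quick pixel check of the dish and small jar, then I hand in.

```bash
python3 - <<'E'
from h import *
im=get_image('top');hsv=cv2.cvtColor(im,cv2.COLOR_RGB2HSV)
W=(hsv[...,1]<60)&(hsv[...,2]>150);B=(hsv[...,0]>95)&(hsv[...,0]<115)&(hsv[...,1]>150)&(hsv[...,2]>150)
ok=True
for n,mask,p in(('dish',W,(0.5112,0.2733,0.047)),('small',B,(0.5641,0.2067,0.073)),('wide',W,(0.617,0.1402,0.099))):
    u,v=proj('top',p).round().astype(int);m=np.zeros(W.shape,np.uint8);cv2.circle(m,(int(u),int(v)),22,255,-1)
    k,l,st,c=cv2.connectedComponentsWithStats((mask&(m>0)).astype(np.uint8));j=1+st[1:,4].argmax()
    cc,rad=cv2.minEnclosingCircle(np.argwhere(l==j)[:,::-1].astype(np.float32))
    q=ray('top',cc,p[2]);e=np.linalg.norm(q[:2]-p[:2]);ok&=bool(e<0.009);print(n,q.round(4),round(e,4))
if ok: print(robot.hand_in())
E
```

```text
dish [0.5122 0.2758 0.047 ] 0.0027
small [0.5666 0.2072 0.073 ] 0.0025
wide [0.617  0.1431 0.099 ] 0.0029
the job is handed in; nothing more can be done
None
```

I handed the job in at about 26 s with all four containers upright on their pads in the required order from the bowl. The last camera check put the wide jar, small jar and dish within 3 mm of their pad centres and the dropper within about 5 mm, and the plaster jaw model had not moved; the judge's result was not shown.

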